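# Set the bar gauge stop and butt the blank against it

### The job

On the bar-length gauge, push the sliding stop along its rail until it clicks into the middle of the three notches, then push the square steel blank along its bed until its end rests against the stop, gently enough that the stop stays in that notch. Only push with the fingertips: do not pull up the stop's knob or lift the blank, and leave the other things on the bench where they are.

Things in the scene. Friction and masses are not known exactly. Their poses are not given: they have to be found in the camera images.
- gauge: the gauge, fixed to the bench: dark steel plate 150 (x) x 410 (y) x 12 mm. Origin: centre of the plate's underside, at bench height; its y axis is the long way. It carries a notched rail along y at x = -30 mm and, parallel to it at x = +35 mm, the bed of the blank, over the plate's whole length
- stop (a joint): travel of the stop along the rail, m: 0 at the +y end (carriage centre at gauge y = +170 mm), grows towards the gauge's -y, ends at 0.180. Notches at 0.080, 0.125 (the middle one, wanted) and 0.170. Starts between 0 and 0.055, before all notches. About 1.5 N of friction (plus damping 15 N s/m) between notches; a notch pulls it in within 6 mm of its centre; leaving one takes about 14 N
- plunger (a joint): height of the spring plunger in the stop, m: 0 while its ball rides on the plain rail, about -0.0027 when it has dropped into a notch; positive if pulled up. Its black knob, 20 mm across, stands on the carriage, top 80 mm above the bench on plain rail
- stop_back (a point): centre of the +y face of the stop's carriage, the face to push towards -y; 51 mm above the bench. The carriage is a steel block 40 (gauge x) x 36 (gauge y) x 28 mm on the rail, bottom 37, top 65 mm above the bench. An arm 16 mm thick (gauge y) at its middle reaches over the bed, 41 to 61 mm above the bench, and ends in a foot down in the bed. Axes as the gauge's
- stop_face (a point): centre of the -y face of the stop's foot in the bed, where the blank is to rest; the foot is 20 mm wide. 26 mm above the bench, 8 mm towards -y from the carriage's middle. Axes as the gauge's
- mid_notch (a point): centre of the middle of three slots across the rail's top, at gauge y = +45 mm; the others are at +90 and 0 mm; slots 12 mm wide, 6 mm deep. Rail: y = -40 to +205 mm, 24 mm wide, top 34 mm above the bench, end blocks 46 mm high. With the stop seated in the middle slot, one open slot shows on either side of the carriage
- bed (a point): centre of the bed's floor, 12 mm above the bench; the bed runs along gauge y between two low steel walls 22 mm apart inside, 5 mm thick, tops 19 mm above the bench; open at its ends. Axes as the gauge's
- blank: the blank: square steel bar 20 x 120 x 20 mm, about 0.4 kg, lying in the bed along gauge y on the -y side of the stop; loose, standing 13 mm proud of the bed's walls. Origin: centre of its underside
- blank_near (a point): centre of the blank's end face towards the stop (+y)
- blank_far (a point): centre of the blank's other end face (-y), the one to push on
- offcut: bystander: round steel offcut 26 mm across, 34 mm high, standing on the gauge's plate beside the bed. Origin: centre of its underside
- chisel: bystander: steel chisel about 140 mm long lying on the bench in front of the gauge (robot's side). Origin: underside of its shank's centre
- spare: bystander: square steel bar 20 x 90 x 20 mm lying on the bench beyond the gauge. Origin: centre of its underside
- hammer: bystander: hammer 300 mm long lying on the bench, left
- brush: bystander: brush 220 mm long lying on the bench, far left
- tongs: bystander: steel tongs about 375 mm long lying on the bench, right. Origin on the underside
- tin: bystander: open steel pot 72 mm across, 75 mm high, with two side handles, far right. Origin: centre of its underside
Things that resemble listed ones, but are neither listed nor needed, are in the scene too. Leave any purple look-alike of the blank alone.

How it is judged:
By the outcome, as a careful person would: the job done as asked, in the order asked, and still so for the second after the job is handed in, with the robot touching nothing.
It also fails if it takes over 67 s, if anything falls off the work surface, if the arm or the gripper's body presses on something with over 40 N, if the wrist force passes 120 N, or if a joint passes its speed limit or range.

### The arm

A 7-joint arm with a two-finger parallel gripper is mounted at the origin on the work surface. World frame = base frame: x ahead of the robot, y to its left, z up, the work surface at z = 0. Lengths are in mm, angles in rad, forces in N, time in s.
With the tool pointing down it reaches from about 400 to 875 mm from the base axis. Payload 4.4 kg.
Tool frame: the origin (TCP) lies between the finger pads; the fingertips stand ctrl.finger_overhang ahead of it and the grasp point (between the pads) lies 11 mm behind it (ctrl.finger_overhang is the distance from the TCP to the fingertips, in mm); z points along the fingers, y is the direction in which the jaws open and shut (so a half turn about z gives the same grasp; the last joint's range is limited). The gripper opens to 85 mm and grips with 20 to 120 N. Pads are 22 mm wide; open, the fingers measure 114 mm over their backs; the gripper's body (76 mm by 85 mm) begins 54 mm behind the grasp point. The pads swing forward as they close: fully open they stand 13 mm farther back than shut.
Start: joints at [-1.34, 0.628, 0.038, 1.517, -0.027, 0.996, -0.02], TCP at [190.076, 621.602, 239.313] pointing down, gripper open.
Joint ranges: [-3.06, 3.06], [-0.37, 2.12], [-1.25, 1.32], [0.18, 2.47], [-1.1, 4.24], [0.23, 1.98], [-2.94, 2.94]. Speed limits (rad/s): [2.57, 2.57, 3.14, 3.14, 3.14, 3.14, 3.14].

### API

Orientations are given as [roll, pitch, yaw] about the fixed x, y, z axes, in that order (R = Rz(yaw) Ry(pitch) Rx(roll)).
In Python, from cell import ctrl gives the robot as it stands. The module is installed in compiled form; this text tells all that it offers.
- The arm moves only by the tool step_arm, never from a script. Its argument "deltas" is a list that holds one entry, the list of rows, each a list of 7 numbers: the opening, from 0 (shut) to 1 (fully open), then the shift along the world's x, y, z in mm, then the turn, a rotation vector about the world's x, y, z in rad. In form: [[[grip, tx, ty, tz, rx, ry, rz], ...]]. A call has 1 to 10 rows; each row shifts and turns the commanded pose from where the row before left it; what a row does not reach is not made up. A row lasts 1/12 s, in which the tool goes at most 41.7 mm and 7.16 degrees, less where a joint would pass 70% of its speed; a pose out of reach is approached as far as the arm can. A call is refused whole if a number of a shift passes 41.7 or a number of a turn 0.125, either way. A call with a gripper value outside its range is refused whole. The fingers move at their own pace and stop on an object; the grip force is fixed at half the most. Time passes only in rows, so rows that do not move let the fingers close. It gives the time, the measured TCP pose, the force and the opening at its end, in the units of the state.
- ctrl.read_state(): the state, without advancing time (a new reading comes with each control period).
- ctrl.get_image(name): name is "scene" or "side" or "wrist"; returns (picture, depth): 384x512x3 uint8, red, green, blue; 384x512 float32, mm along the optical axis (not along the pixel's ray), 0 where there is no reading.
- ctrl.camera_info(name): a dict with "intrinsics" (3x3 intrinsics, pixels), "rvec" (rotation vector, rad) and "tvec" (3), from world to camera coordinates, as OpenCV has them. Camera axes: x right, y down, z forward; pixel columns grow to the right and rows downward; lengths in mm; the calibration is good to about 2 mm. A picture is of the moment at which its call begins: read the wrist's pose just before it. camera_info takes no time and is no camera call; for the wrist camera it gives the pose at the moment of the call.
- ctrl.finish_job(): hands the job in, once; it reports no verdict.
The state is a dict: "clock": time; "qpos": joint angles; "qd": joint speeds; "tau": joint torques, N m; "eef_pos": TCP position; "tool_rot": TCP orientation; "force": force on the tool from outside, world axes, zero at the start; "torque": the same for the moment, N m; "width": finger opening in mm.
Only numpy, scipy, OpenCV 4.12 (cv2) and the standard library are available. Lean on these libraries where they do the work, as an engineer would, in place of code of your own. Each camera call takes 0.05 s, during which the arm holds its last target.

## Working session

There is one attempt and no reset: what is moved stays moved. The work goes in short steps, Python scripts to look and compute and a tool call to move; the robot and the scene stay as the last step left them, time stands still between calls to the robot, and variables do not carry over. Pictures are saved under pics/ and viewed, and the job is handed in when it is done.

Besides the shell and the picture viewer there is one more tool, called after "Call:" in YAML: its name, and indented under it one key for each argument. step_arm: Moves the arm, as the interface text tells. Its arguments: {"type":"object","properties":{"deltas":{"type":"array"}},"required":["deltas"]}

```bash
mkdir -p pics; cat > h.py <<'E'
import numpy as np, cv2
from cell import ctrl
def grab(n,tag):
    ci=ctrl.camera_info(n); im,d=ctrl.get_image(n)
    np.savez(f'pics/{tag}.npz',im=im,d=d,K=ci['intrinsics'],r=ci['rvec'],t=ci['tvec'])
    cv2.imwrite(f'pics/{tag}.png',cv2.cvtColor(im,cv2.COLOR_RGB2BGR)); return im,d
def load(tag):
    return np.load(f'pics/{tag}.npz')
def world(f):
    K=np.array(f['K']);d=f['d'];R=cv2.Rodrigues(np.array(f['r'],float))[0];t=np.array(f['t'],float).ravel()
    v,u=np.mgrid[:d.shape[0],:d.shape[1]]
    P=np.stack([(u-K[0,2])*d/K[0,0],(v-K[1,2])*d/K[1,1],d],-1)
    return (P-t)@R
def proj(f,P):
    return cv2.projectPoints(np.array(P,float).reshape(-1,3),np.array(f['r'],float),np.array(f['t'],float),np.array(f['K'],float),None)[0].reshape(-1,2)
E
python3 - <<'E'
from h import *
for n in ['scene','side','wrist']: grab(n,n+'0')
print(ctrl.read_state(), ctrl.finger_overhang)
for n in ['scene','side','wrist']:
    f=load(n+'0'); R=cv2.Rodrigues(f['r'])[0]; print(n,-R.T@f['t'].ravel(),R[2])
E
```

```text
{'clock': 0.15, 'qpos': array([-1.33978475,  0.62909818,  0.03843237,  1.51811581, -0.02699078,
        0.99629296, -0.01997512]), 'qd': array([-0.0019372 , -0.00241275,  0.00105842, -0.0046006 , -0.00028205,
        0.00125633,  0.00014314]), 'tau': array([ 6.91006280e-04, -5.63801515e+01,  1.22739885e+00, -1.93650895e+01,
        1.10645025e-02,  7.42569828e-03, -3.48093138e-06]), 'eef_pos': array([189.93835943, 621.16363617, 238.63023176]), 'tool_rot': array([-3.14019556e+00,  2.06533612e-06,  2.84482444e+00]), 'force': array([ 0.55349507, -0.11743792,  0.02283626]), 'torque': array([-0.03319931,  0.01190172,  0.01694303]), 'width': 85.55355498403112} 8.0
scene [1371.10934477  343.43287759 1189.8877807 ] [-0.58174139 -0.26787346 -0.7679979 ]
side [ 395.18950282  869.77341799 1078.47874225] [ 0.09075562 -0.66423332 -0.74199563]
wrist [117.94722939 643.04040544 373.91795072] [ 0.27924774 -0.08792591 -0.95618499]
```

View pics/scene0.png

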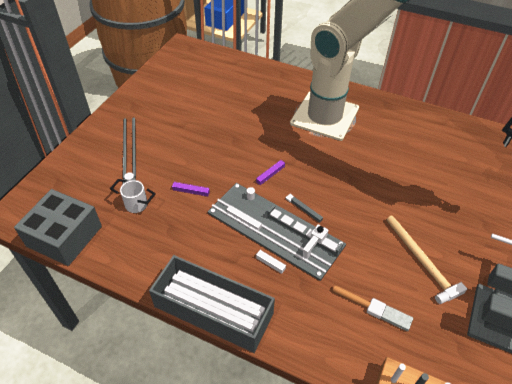

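View pics/side0.png

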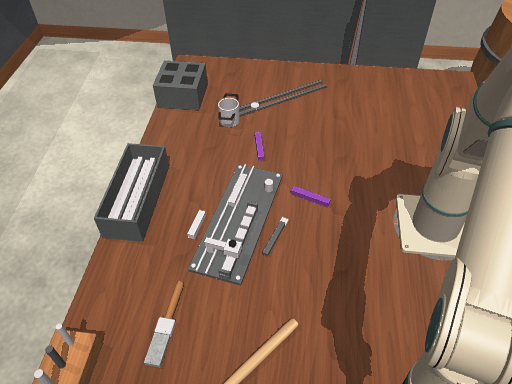

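View pics/wrist0.png

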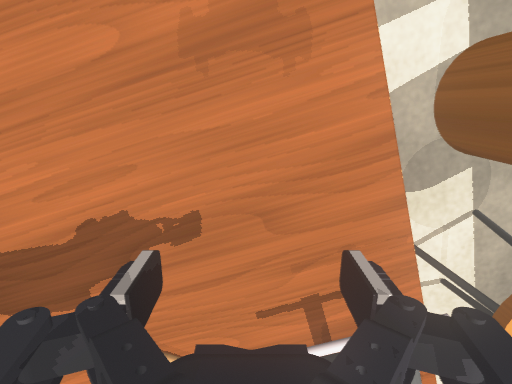

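The gauge sits at scene (275,230) and side (235,225). The knob and carriage are at scene (318,235) and side (232,243). These could be taken for the blank:
- the bar in the bed, scene ~(232,213), side ~(238,187)
- the spare, scene (270,262)
- purple bars, scene (190,188) and (270,172)
- bars in the tray, scene (218,300)

By the description it is the bar in the bed. I'll check that in a close crop.

```bash
python3 - <<'E'
from h import *
a=cv2.imread('pics/scene0.png')[175:285,200:355]; b=cv2.imread('pics/side0.png')[155:290,175:300]
cv2.imwrite('pics/c1.png',cv2.resize(a,None,fx=5,fy=5,interpolation=cv2.INTER_CUBIC))
cv2.imwrite('pics/c2.png',cv2.resize(b,None,fx=4.4,fy=4.4,interpolation=cv2.INTER_CUBIC))
for n in ['scene0','side0']:
    W=world(load(n)); f=load(n)
    for (u,v) in ([(275,230),(232,213),(320,232),(270,262)] if n=='scene0' else [(232,243),(237,188),(270,185),(225,270)]):
        print(n,u,v,W[v,u].round(1))
E
```

```text
scene0 275 230 [575.7  50.1  14.4]
scene0 232 213 [581.2 -92.2  25. ]
scene0 320 232 [567.7 183.9  74.9]
scene0 270 262 [688.7  83.6  20.4]
side0 232 243 [555.9 181.   77. ]
side0 237 188 [581.  -54.5  26.6]
side0 270 185 [482.1 -65.5  40.5]
side0 225 270 [565.8 243.   43.4]
```

View pics/c1.png

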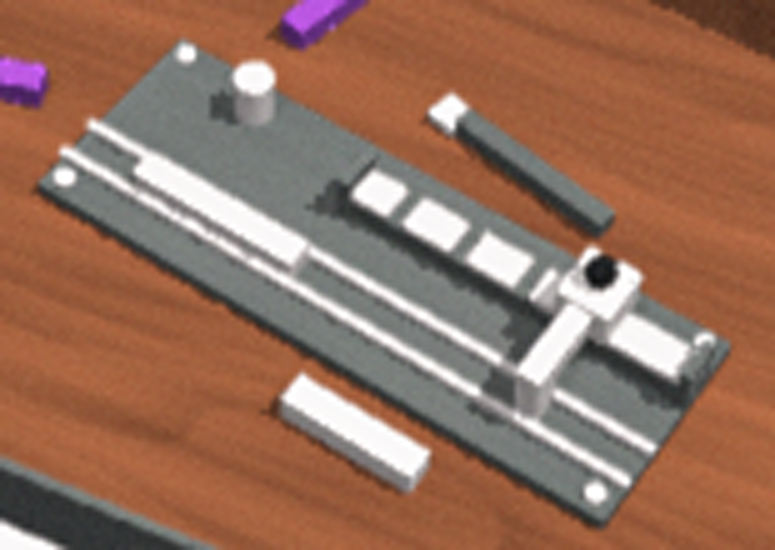

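View pics/c2.png

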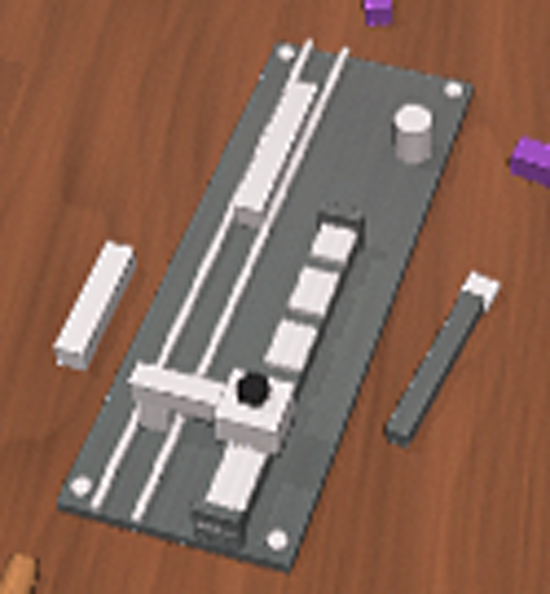

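```bash
cat > fit.py <<'E'
from h import *
def corners(tag):
    f=load(tag);W=world(f);im=f['im'].astype(int);
    m=(W[...,2]>6)&(W[...,2]<18)&(f['d']>0)&(np.ptp(im,axis=2)<30)&(im.max(2)<150)&(W[...,0]>430)&(W[...,0]<680)&(W[...,1]>-200)&(W[...,1]<300)
    mm=cv2.morphologyEx(m.astype(np.uint8),cv2.MORPH_OPEN,np.ones((3,3),np.uint8))
    n,l,s,_=cv2.connectedComponentsWithStats(mm); 
    mm=(l==1+s[1:,4].argmax())
    P=W[mm]
    return cv2.minAreaRect(P[:,:2].astype(np.float32)),P
E
python3 - <<'E'
from fit import *
for n in ['scene0','side0']:
    r,P=corners(n); print(n,r,np.median(P[:,2]),len(P),cv2.boxPoints(r).round(1).tolist())
E
```

```text
scene0 ((527.3009643554688, 3.3598480224609375), (315.694580078125, 87.82294464111328), 77.41891479492188) 10.95117173458552 1276 [[450.1000061035156, -141.10000610351562], [535.7999877929688, -160.3000030517578], [604.5, 147.89999389648438], [518.7999877929688, 167.0]]
side0 ((534.5878295898438, 47.516082763671875), (412.3013916015625, 96.38285064697266), 79.55772399902344) 10.677685962230349 2283 [[449.79998779296875, -146.5], [544.5999755859375, -164.0], [619.2999877929688, 241.5], [524.5999755859375, 259.0]]
```

```bash
python3 - <<'E'
from h import *
from scipy.optimize import least_squares
for n in ['scene0','side0']:
    f=load(n);W=world(f);im=f['im'].astype(int)
    m=(W[...,2]>5)&(W[...,2]<90)&(f['d']>0)&(W[...,0]>430)&(W[...,0]<680)&(W[...,1]>-200)&(W[...,1]<300)&(im[...,0]-im[...,2]<25)&(im[...,2]-im[...,1]<30)
    mm=cv2.morphologyEx(m.astype(np.uint8),cv2.MORPH_OPEN,np.ones((2,2),np.uint8))
    mm=cv2.morphologyEx(mm,cv2.MORPH_CLOSE,np.ones((3,3),np.uint8))
    k,l,s,_=cv2.connectedComponentsWithStats(mm); print(s[1:])
    mm=(l==1+s[1:,4].argmax())
    P=W[mm&(W[...,2]>8)&(W[...,2]<16)]
    r=cv2.minAreaRect(P[:,:2].astype(np.float32)); print(n,r,cv2.boxPoints(r).round(1).tolist())
E
```

```text
[[ 209  185  138   96 5538]
 [ 287  197   37   25  216]
 [ 259  252   21   12   75]]
scene0 ((565.1160278320312, 46.42274475097656), (406.16552734375, 153.39808654785156), 79.1875) [[451.70001220703125, -138.6999969482422], [602.4000244140625, -167.39999389648438], [678.5999755859375, 231.5], [527.9000244140625, 260.29998779296875]]
[[ 189  166   94  119 5890]
 [ 194  211   13   28  132]
 [ 264  218   22   39  241]]
side0 ((559.5242919921875, 45.36647033691406), (410.0355224609375, 146.44189453125), 79.64661407470703) [[450.6000061035156, -143.1999969482422], [594.7000122070312, -169.5], [668.4000244140625, 233.89999389648438], [524.2999877929688, 260.20001220703125]]
```

```bash
cat > ov.py <<'E'
from h import *
def box(x0,x1,y0,y1,z0,z1): 
    return [(x,y,z) for z in (z0,z1) for (x,y) in ((x0,y0),(x1,y0),(x1,y1),(x0,y1))]
ED=[(0,1),(1,2),(2,3),(3,0),(4,5),(5,6),(6,7),(7,4),(0,4),(1,5),(2,6),(3,7)]
def g2w(P,g):
    P=np.array(P,float);c,s=np.cos(g[2]),np.sin(g[2])
    return np.stack([g[0]+c*P[...,0]-s*P[...,1],g[1]+s*P[...,0]+c*P[...,1],P[...,2]],-1)
def overlay(tag,g,st,bl,crop,k,out):
    f=load(tag);x0,y0,x1,y1=crop
    im=cv2.cvtColor(f['im'],cv2.COLOR_RGB2BGR)[y0:y1,x0:x1]
    im=cv2.resize(im,None,fx=k,fy=k,interpolation=cv2.INTER_CUBIC)
    c=170-st
    B=[(box(-75,75,-205,205,0,12),(0,255,0)),(box(-42,-18,-40,205,12,34),(255,255,0)),
       (box(19,24,-205,205,12,19),(0,255,255)),(box(46,51,-205,205,12,19),(0,255,255)),
       (box(-50,-10,c-18,c+18,37,65),(0,0,255)),(box(25,45,c-8,c+8,14,61),(0,0,255)),
       (box(25,45,bl-60,bl+60,12,32),(255,0,255))]
    for y in (90,45,0): B.append((box(-42,-18,y-6,y+6,28,34),(255,0,0)))
    for b,col in B:
        p=(proj(f,g2w(b,g))-[x0,y0]+.5)*k
        for i,j in ED: cv2.line(im,tuple(map(int,p[i])),tuple(map(int,p[j])),col,1)
    cv2.imwrite(out,im)
E
python3 - <<'E'
from ov import *
for n in ['scene0','side0']:
    f=load(n);W=world(f);im=f['im'].astype(int)
    m=(im.max(2)<50)&(W[...,2]>66)&(W[...,2]<90)&(abs(W[...,0]-565)<60)&(abs(W[...,1]-180)<60)
    print(n,m.sum(),W[m].mean(0))
g=(562,46,np.radians(-10.5))
overlay('scene0',g,35,-75,(200,175,355,285),5,'pics/o1.png')
overlay('side0',g,35,-75,(175,155,300,290),4.4,'pics/o2.png')
E
```

```text
scene0 22 [560.58453149 180.01719512  77.65169322]
side0 38 [555.85930797 180.8061791   77.20153214]
```

View pics/o1.png

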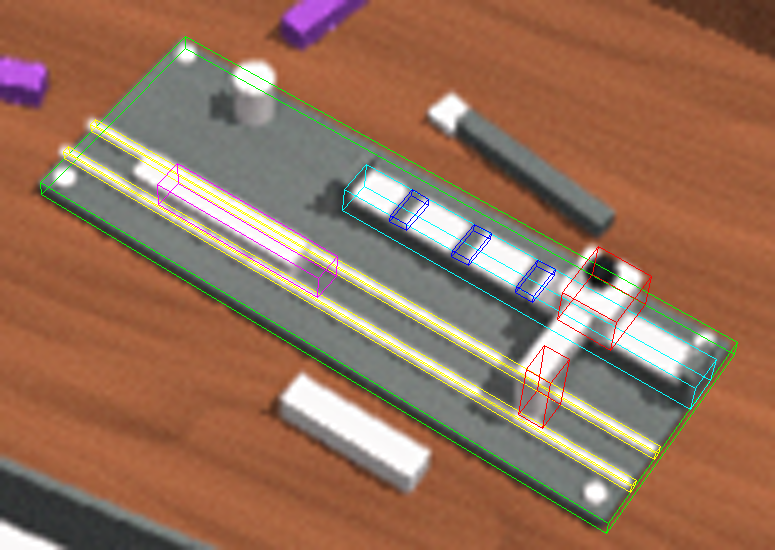

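View pics/o2.png

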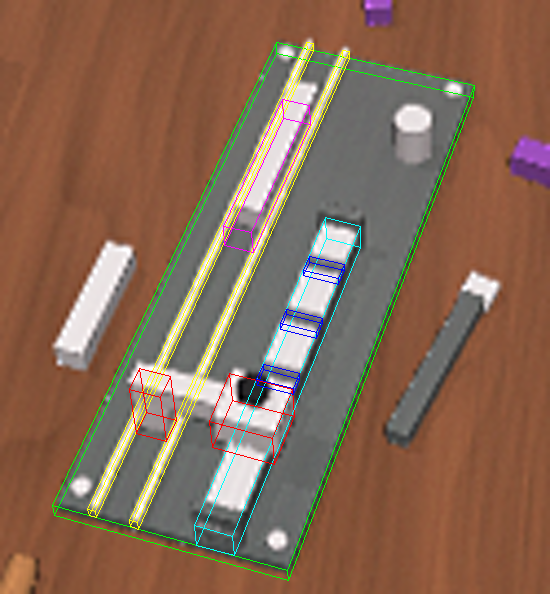

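The pink and red guesses are slightly off, but the gauge frame fits to about 2 mm. The blank in the bed is confirmed at c1 (215,205): a white bar between the walls, on the -y side of the stop. Next I move over the gauge, close the jaws and turn them along gauge x, then look with the wrist camera.

Call:
step_arm:
  deltas:
    - [[0,23.9,-32.2,0,0,0,-0.1216],[0,23.9,-32.2,0,0,0,-0.1216],[0,23.9,-32.2,0,0,0,-0.1216],[0,23.9,-32.2,0,0,0,-0.1216],[0,23.9,-32.2,0,0,0,-0.1216],[0,23.9,-32.2,0,0,0,-0.1216],[0,23.9,-32.2,0,0,0,-0.1216],[0,23.9,-32.2,0,0,0,-0.1216],[0,23.9,-32.2,0,0,0,-0.1216],[0,23.9,-32.2,0,0,0,-0.1216]]

```text
clock: 0.98
eef_pos: [429.7, 298.0, 239.4]
tool_rot: [-3.141, -0.0, 1.623]
force: [0.9, -0.3, -0.9]
width: 0.2
```

Call:
step_arm:
  deltas:
    - [[0,23.9,-32.2,0,0,0,-0.1216],[0,23.9,-32.2,0,0,0,-0.1216],[0,23.9,-32.2,0,0,0,0],[0,23.9,-32.2,0,0,0,0],[0,23.9,-32.2,0,0,0,0],[0,23.9,-32.2,0,0,0,0],[0,0,0,0,0,0,0],[0,0,0,0,0,0,0]]

```text
clock: 1.65
eef_pos: [573.5, 103.0, 239.1]
tool_rot: [3.141, 0.001, 1.38]
force: [-1.0, 1.4, 0.2]
width: -0.0
```

```bash
python3 - <<'E'
from ov import *
grab('wrist','wrist1'); s=ctrl.read_state(); print(s['clock'],s['eef_pos'],s['tool_rot'],s['width'],s['force'])
g=(562,46,np.radians(-10.5))
overlay('wrist1',g,40,-92,(0,0,512,384),1.5,'pics/o3.png')
E
```

```text
1.7 [572.33792802 105.7085307  238.88080446] [-3.14053337e+00 -1.05628300e-05  1.38343234e+00] -0.3308325932057751 [-0.27501536  1.86470365  0.10847191]
```

View pics/o3.png

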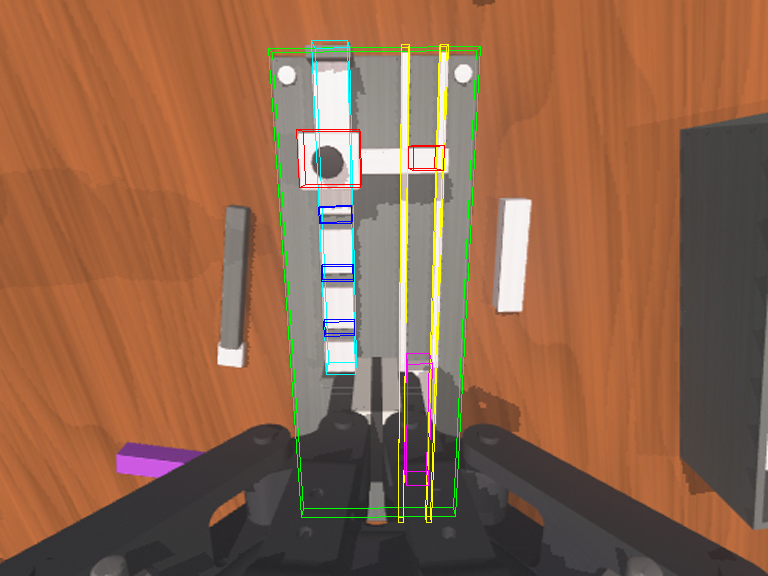

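The wrist view agrees to about 2-3 mm. The carriage is at (328,160), the slots at (335,214), (337,272) and (339,328), and the foot at (427,158). I'll refine with an enlarged crop.

```bash
python3 - <<'E'
from ov import *
im=cv2.imread('pics/wrist1.png')[20:280,170:330]
cv2.imwrite('pics/c3.png',cv2.resize(im,None,fx=3,fy=2.3*1.0,interpolation=cv2.INTER_CUBIC)[:598])
f=load('wrist1');W=world(f)
for (u,v) in [(215,107),(225,120),(280,107),(225,165),(270,120),(270,200),(280,245)]: print(u,v,W[v,u].round(1))
E
```

```text
215 107 [553.9 178.5  79.7]
225 120 [559.2 164.8  65.9]
280 107 [614.6 166.5  61.6]
225 165 [545.9 115.6  35.5]
270 120 [604.8 153.5  20.5]
270 200 [588.6  60.5  21.1]
280 245 [590.7   3.1  29.7]
```

View pics/c3.png

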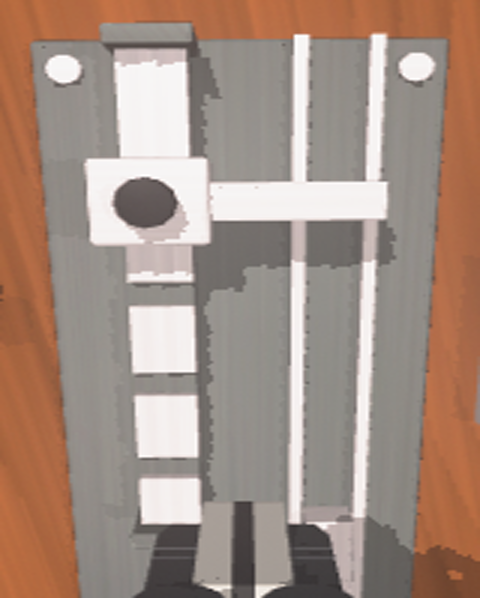

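```bash
python3 - <<'E'
from ov import *
from scipy.optimize import least_squares
f=load('wrist1')
px=lambda a:np.array(a)/[3,2.3]+[170,20]-[.3,.3]
# (gauge xyz with 's','b' handled, image pt)
F=[((-42,84,34),(129,306)),((-18,84,34),(195,306)),((-42,51,34),(133,374)),((-18,51,34),(197,374)),((-42,39,34),(135,395)),((-18,39,34),(198,395)),((-42,6,34),(138,458)),((-18,6,34),(200,458)),((-75,205,12),(32,40)),((75,205,12),(447,40))]
S=[((-50,18,65),(86,158)),((-10,18,65),(207,157)),((-10,-18,65),(210,243)),((-50,-18,65),(91,244)),]
B=[((25,60,32),(304,521)),((45,60,32),(353,521))]
def res(p):
    g=p[:3];P=[a for a,_ in F]+[(a[0],a[1]+170-p[3],a[2]) for a,_ in S]+[(a[0],a[1]+p[4],a[2]) for a,_ in B]
    return (proj(f,g2w(P,g))-px([b for _,b in F+S+B])).ravel()
r=least_squares(res,[562,46,-.183,40,-92],loss='soft_l1',x_scale=[1,1,.01,1,1])
print(r.x.round(4),np.degrees(r.x[2]),res(r.x).reshape(-1,2).round(1).tolist())
g=r.x[:3]
for y in (170-r.x[3]+18,170-r.x[3]): print('back',g2w([(-30,y,51)],g))
print('far',g2w([(35,r.x[4]-60,22)],g))
overlay('wrist1',g,r.x[3],r.x[4],(0,0,512,384),1.5,'pics/o4.png')
overlay('side0',g,r.x[3],r.x[4],(175,155,300,290),4.4,'pics/o5.png')
overlay('scene0',g,r.x[3],r.x[4],(200,175,355,285),5,'pics/o6.png')
E
```

```text
[ 5.611393e+02  4.051380e+01 -1.856000e-01  3.616970e+01 -9.183970e+01] -10.635930512311768 [[0.2, 0.6], [-0.3, 0.5], [0.1, -0.4], [-0.3, -0.5], [-0.1, 0.5], [-0.4, 0.4], [0.0, -0.3], [-0.5, -0.4], [-0.6, 0.3], [1.4, -0.6], [-0.6, -0.6], [0.9, -0.5], [0.5, 0.7], [-0.2, 0.5], [0.3, 0.0], [0.1, -0.0]]
back [[559.67771523 195.27269526  51.        ]]
back [[556.35549629 177.58193888  51.        ]]
far [[ 567.51332383 -115.17709032   22.        ]]
```

View pics/o5.png

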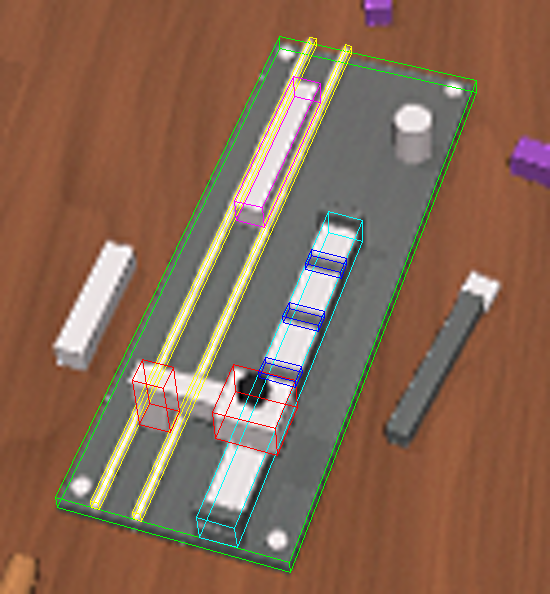

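View pics/o6.png

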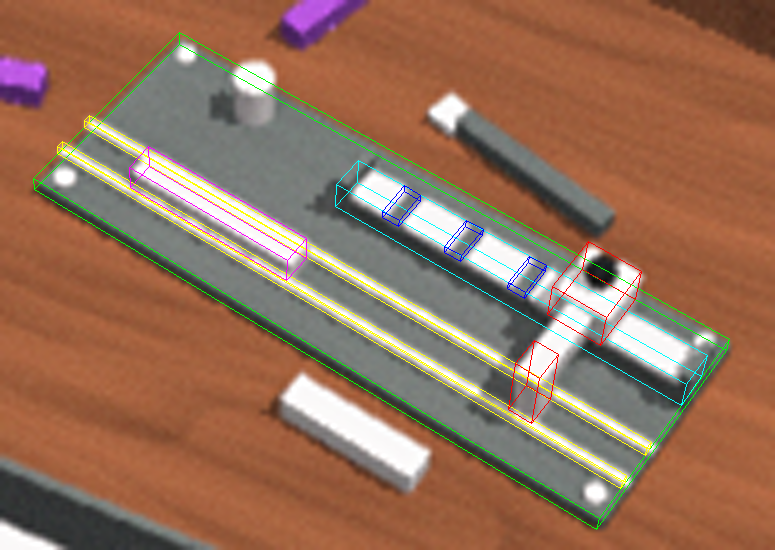

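The fixed cameras put the gauge centre about 3 mm further in +y than the wrist fit, because the wrist was still settling. I'll average to (561.5, 43, yaw -0.185), so the back face is at gauge y ≈ 151. Now moving behind the stop.

Call:
step_arm:
  deltas:
    - [[0,-2.2,28,0,0,0,0],[0,-2.2,28,0,0,0,0],[0,-2.2,28,0,0,0,0],[0,-2.2,28,0,0,0,0],[0,0,0,-30,0,0,0],[0,0,0,-30,0,0,0],[0,0,0,-30,0,0,0],[0,0,0,-30,0,0,0],[0,0,0,0,0,0,0],[0,0,0,0,0,0,0]]

```text
clock: 2.53
eef_pos: [561.5, 219.8, 118.3]
tool_rot: [-3.138, 0.001, 1.388]
force: [-0.0, -0.1, 0.9]
width: -0.2
```

```bash
python3 - <<'E'
from ov import *
s=ctrl.read_state();print(s['clock'],s['eef_pos'],s['force'])
grab('wrist','wrist2');grab('side','side2'); s=ctrl.read_state(); print(s['clock'],s['eef_pos'],s['tool_rot'],s['force'])
g=(561.5,43,-.185)
overlay('wrist2',g,37,-92,(0,0,512,384),1.5,'pics/o7.png')
overlay('side2',g,37,-92,(175,155,300,290),4.4,'pics/o8.png')
E
```

```text
2.5333 [561.53340209 219.79874888 118.27595635] [-0.02842785 -0.09340388  0.89957052]
2.6333 [564.29524483 219.58455341 120.95755473] [ 3.13973759e+00 -1.52427252e-03  1.38690323e+00] [ 0.1475611  -0.42310764  0.47779969]
```

View pics/o7.png

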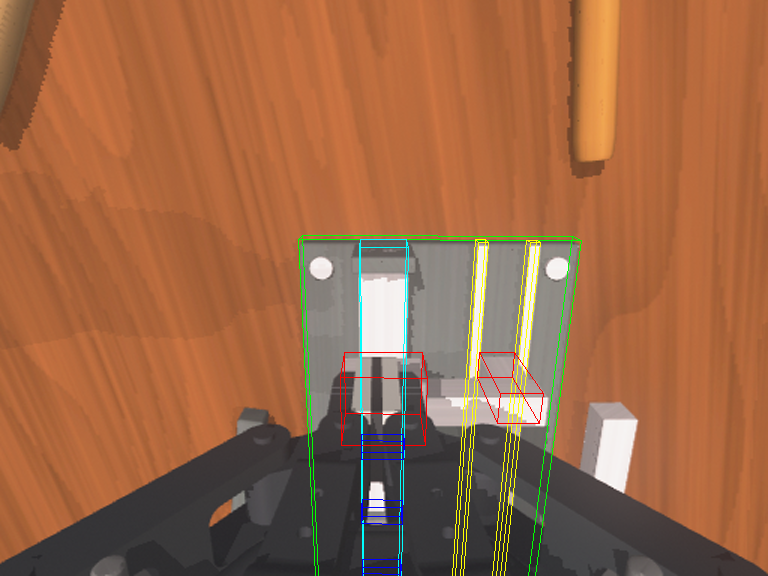

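View pics/o8.png

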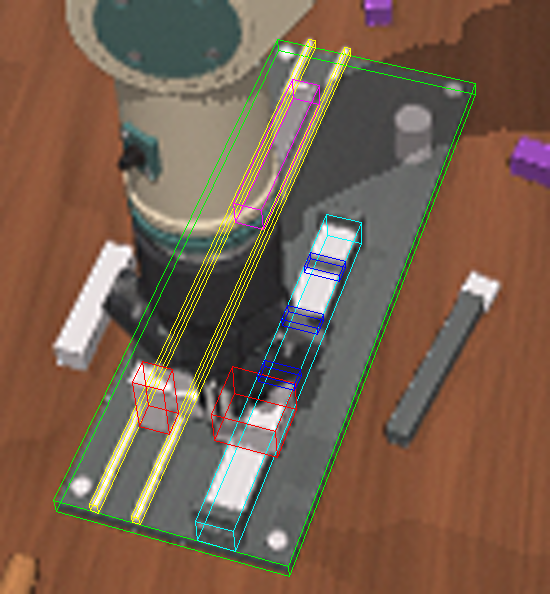

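Finger centre is at gauge (-30, 174), with the carriage's back face at ~151 and the end block at ≥195. That's clear to go down to TCP z 53.

Call:
step_arm:
  deltas:
    - [[0,0,0,-14,0,0,0],[0,0,0,-14,0,0,0],[0,0,0,-14,0,0,0],[0,0,0,-12,0,0,0],[0,0,0,-8,0,0,0],[0,0,0,-4,0,0,0],[0,0,0,0,0,0,0],[0,0,0,0,0,0,0],[0,0,0,0,0,0,0]]

```text
clock: 3.38
eef_pos: [564.3, 218.5, 54.1]
tool_rot: [3.14, -0.001, 1.385]
force: [0.1, -0.3, 1.1]
width: -0.3
```

```bash
python3 - <<'E'
from ov import *
grab('wrist','wrist3');grab('scene','scene3'); s=ctrl.read_state(); print(s['clock'],s['eef_pos'],s['tool_rot'],s['force'])
im=cv2.imread('pics/scene3.png')[175:285,200:355]
a=cv2.resize(im,None,fx=2.6,fy=2.6);b=cv2.resize(cv2.imread('pics/wrist3.png')[180:330,150:400],(397,286))
cv2.imwrite('pics/c4.png',np.hstack([a[:286],b]))
E
```

```text
3.4833 [564.19368246 218.5505576   53.99015099] [ 3.14052061e+00 -6.84892069e-04  1.38552876e+00] [-0.11463927  0.93737738 -0.78082168]
```

View pics/c4.png

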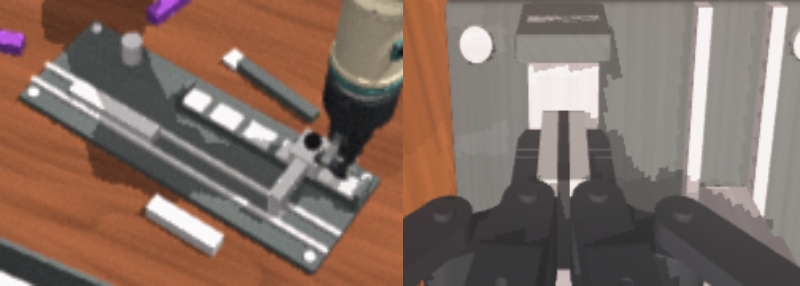

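Left: the fingers stand just behind the carriage, on its +y side. Right: the fingertips are over the rail, clear of the end block. Pushing.

Call:
step_arm:
  deltas:
    - [[0,-0.55,-2.95,0,0,0,0],[0,-0.55,-2.95,0,0,0,0],[0,-0.55,-2.95,0,0,0,0],[0,-0.55,-2.95,0,0,0,0],[0,-0.55,-2.95,0,0,0,0],[0,-0.55,-2.95,0,0,0,0]]

```text
clock: 3.98
eef_pos: [561.0, 203.9, 53.5]
tool_rot: [3.14, -0.005, 1.387]
force: [1.1, 7.0, -2.2]
width: 0.1
```

Call:
step_arm:
  deltas:
    - [[0,-0.55,-2.95,0,0,0,0],[0,-0.55,-2.95,0,0,0,0],[0,-0.55,-2.95,0,0,0,0],[0,-0.55,-2.95,0,0,0,0],[0,-0.55,-2.95,0,0,0,0],[0,-0.55,-2.95,0,0,0,0]]

```text
clock: 4.48
eef_pos: [558.0, 187.3, 53.5]
tool_rot: [3.14, -0.006, 1.388]
force: [1.6, 9.0, -2.0]
width: 0.0
```

```bash
cat > st.py <<'E'
from ov import *
g=(561.5,43,-.185)
def st():
    s=ctrl.read_state();d=s['eef_pos'][:2]-np.array(g[:2]);c,sn=np.cos(g[2]),np.sin(g[2])
    F=s['force'];print('t',round(s['clock'],2),'gauge',round(c*d[0]+sn*d[1],1),round(-sn*d[0]+c*d[1],1),'z',round(s['eef_pos'][2],1),'Fgx,Fgy,Fz',round(c*F[0]+sn*F[1],1),round(-sn*F[0]+c*F[1],1),round(F[2],1))
if __name__=='__main__': st()
E
python3 st.py
```

```text
t 4.48 gauge -30.0 141.2 z 53.5 Fgx,Fgy,Fz -0.0 9.1 -2.0
```

Call:
step_arm:
  deltas:
    - [[0,-0.37,-1.97,0,0,0,0],[0,-0.37,-1.97,0,0,0,0],[0,-0.37,-1.97,0,0,0,0],[0,-0.37,-1.97,0,0,0,0],[0,-0.37,-1.97,0,0,0,0]]

```text
clock: 4.9
eef_pos: [556.1, 177.0, 53.5]
tool_rot: [3.14, -0.005, 1.388]
force: [1.5, 7.3, -1.9]
width: 0.0
```

Call:
step_arm:
  deltas:
    - [[0,-0.37,-1.97,0,0,0,0],[0,-0.37,-1.97,0,0,0,0]]

```text
clock: 5.07
eef_pos: [555.3, 173.1, 53.5]
tool_rot: [3.14, -0.005, 1.388]
force: [1.9, 7.4, -2.6]
width: 0.1
```

Call:
step_arm:
  deltas:
    - [[0,-0.37,-1.97,0,0,0,0],[0,-0.37,-1.97,0,0,0,0]]

```text
clock: 5.23
eef_pos: [554.2, 166.9, 53.5]
tool_rot: [3.141, -0.002, 1.387]
force: [1.6, 1.4, -1.1]
width: 0.1
```

Call:
step_arm:
  deltas:
    - [[0,-0.37,-1.97,0,0,0,0],[0,-0.37,-1.97,0,0,0,0]]

```text
clock: 5.4
eef_pos: [553.5, 163.4, 53.5]
tool_rot: [3.141, -0.003, 1.386]
force: [2.0, 10.3, -3.2]
width: -0.2
```

Call:
step_arm:
  deltas:
    - [[0,-0.37,-1.97,0,0,0,0],[0,-0.37,-1.97,0,0,0,0]]

```text
clock: 5.57
eef_pos: [553.4, 162.8, 53.5]
tool_rot: [3.14, -0.007, 1.388]
force: [3.4, 15.5, -4.2]
width: -0.0
```

```bash
python3 st.py
```

```text
t 5.57 gauge -30.0 116.3 z 53.5 Fgx,Fgy,Fz 0.4 15.9 -4.2
```

The force drop and then rise show it seated in the first notch: TCP gauge y ≈ 117 at slot 1, so slot 2 should be near 72. Pushing out of it.

Call:
step_arm:
  deltas:
    - [[0,-0.37,-1.97,0,0,0,0],[0,-0.37,-1.97,0,0,0,0]]

```text
clock: 5.73
eef_pos: [553.3, 162.2, 53.6]
tool_rot: [3.139, -0.011, 1.39]
force: [5.3, 21.1, -6.0]
width: 0.3
```

Call:
step_arm:
  deltas:
    - [[0,-0.37,-1.97,0,0,0,0],[0,-0.37,-1.97,0,0,0,0]]

```text
clock: 5.9
eef_pos: [553.2, 161.6, 53.7]
tool_rot: [3.139, -0.015, 1.392]
force: [6.6, 28.3, -8.3]
width: -0.1
```

```bash
python3 st.py
```

```text
t 5.9 gauge -30.0 115.0 z 53.7 Fgx,Fgy,Fz 1.3 29.1 -8.3
```

29 N is above the stated 14 N, so I'll look before pushing further.

```bash
python3 - <<'E'
from st import *
grab('scene','scene4');grab('side','side4');grab('wrist','wrist4');st()
a=cv2.resize(cv2.imread('pics/scene4.png')[190:270,250:350],None,fx=4,fy=4,interpolation=2)
b=cv2.resize(cv2.imread('pics/side4.png')[195:275,190:290],None,fx=4,fy=4,interpolation=2)
cv2.imwrite('pics/c5.png',np.hstack([a,b]))
E
```

```text
t 6.05 gauge -30.0 115.0 z 53.7 Fgx,Fgy,Fz 0.2 25.1 -8.0
```

View pics/c5.png

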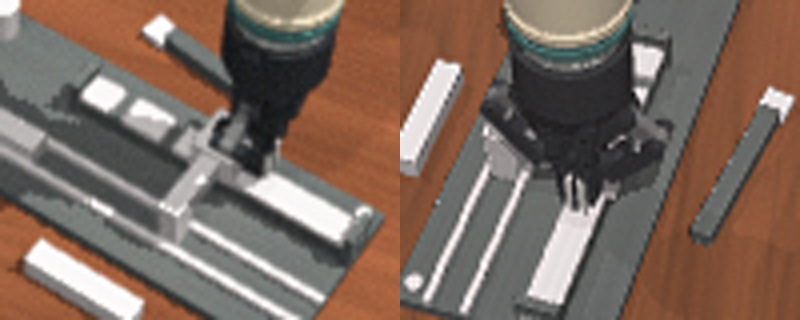

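View pics/wrist4.png

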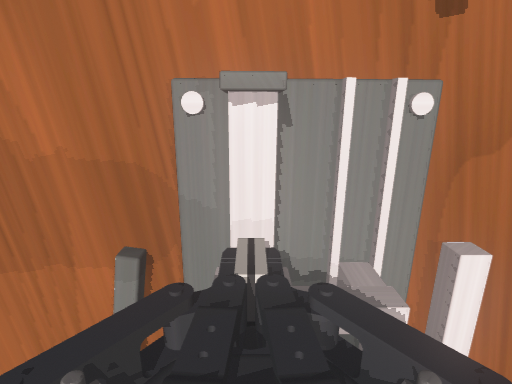

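The pictures show only the fingertips touching the carriage's back face, with nothing else in contact and slot 1 hidden under the carriage. Popping free would release under 10 mm of lead, well short of the 45 mm to the next slot, so I continue carefully.

Call:
step_arm:
  deltas:
    - [[0,-0.37,-1.97,0,0,0,0],[0,0,0,0,0,0,0]]

```text
clock: 6.22
eef_pos: [553.1, 161.4, 53.7]
tool_rot: [3.138, -0.017, 1.394]
force: [7.2, 29.0, -9.5]
width: 0.2
```

Call:
step_arm:
  deltas:
    - [[0,-0.37,-1.97,0,0,0,0],[0,0,0,0,0,0,0]]

```text
clock: 6.38
eef_pos: [553.1, 161.3, 53.8]
tool_rot: [3.138, -0.019, 1.395]
force: [7.5, 32.1, -10.4]
width: -0.2
```

```bash
python3 st.py; python3 -c "
from cell import ctrl
s=ctrl.read_state();print(s['torque'],s['tau'].round(1))"
```

```text
t 6.38 gauge -30.0 114.7 z 53.8 Fgx,Fgy,Fz 1.4 33.0 -10.4
[ 6.61621600e+00 -1.55160722e+00  5.15671845e-03] [ 16.1 -54.6  21.5  -0.3   5.1   1.6   0. ]
```

Force keeps rising with little motion. I'll check from depth whether a higher part of the fingers is against the knob, since that would jam the plunger.

```bash
python3 - <<'E'
from st import *
for n in ['scene4','side4']:
    f=load(n);W=world(f);d=W[...,:2]-np.array(g[:2]);c,s=np.cos(g[2]),np.sin(g[2])
    gx=c*d[...,0]+s*d[...,1];gy=-s*d[...,0]+c*d[...,1];z=W[...,2];im=f['im'].max(2)
    m=(abs(gx+30)<25)&(gy>60)&(gy<140)&(z>36)&(z<135)
    v,u=np.nonzero(m);o=np.argsort(z[m])
    print(n,m.sum())
    for zz in range(36,135,6):
        k=m&(z>=zz)&(z<zz+6)
        if k.sum(): print(zz,k.sum(),'dark gy',np.percentile(gy[k&(im<90)],[0,10,50,90,100]).round(0) if (k&(im<90)).any() else None,'light gy',np.percentile(gy[k&(im>=90)],[0,50,100]).round(0) if (k&(im>=90)).any() else None)
a=cv2.resize(cv2.imread('pics/scene4.png')[205:245,285:335],None,fx=14,fy=14,interpolation=2)
cv2.imwrite('pics/c6.png',a)
E
```

```text
scene4 214
36 12 dark gy None light gy [ 68. 122. 139.]
42 11 dark gy None light gy [ 73. 102. 107.]
48 15 dark gy [114. 114. 114. 114. 114.] light gy [ 77. 107. 128.]
54 24 dark gy [110. 111. 118. 124. 124.] light gy [ 71.  94. 127.]
60 46 dark gy [ 84.  99. 121. 123. 124.] light gy [ 71.  79. 129.]
66 15 dark gy [85. 85. 85. 85. 85.] light gy [ 74.  91. 128.]
72 15 dark gy [79. 81. 83. 86. 87.] light gy [ 81. 127. 129.]
78 2 dark gy None light gy [127. 127. 127.]
84 3 dark gy [123. 124. 129. 129. 129.] light gy None
90 13 dark gy [110. 119. 128. 130. 131.] light gy None
96 14 dark gy [114. 115. 123. 128. 129.] light gy None
102 4 dark gy [119. 120. 125. 131. 131.] light gy None
108 9 dark gy [113. 120. 127. 132. 133.] light gy [133. 133. 133.]
114 13 dark gy [124. 127. 132. 133. 134.] light gy None
120 6 dark gy [122. 124. 130. 133. 133.] light gy None
126 10 dark gy [125. 126. 133. 134. 134.] light gy None
132 2 dark gy [131. 131. 132. 133. 133.] light gy None
side4 282
36 9 dark gy None light gy [ 98. 104. 136.]
42 5 dark gy None light gy [ 96. 105. 125.]
48 13 dark gy [121. 121.
[... 201 characters left out ...]
 122. 124. 128.] light gy [ 79. 127. 128.]
72 14 dark gy [117. 120. 123. 127. 129.] light gy [124. 127. 127.]
78 12 dark gy [120. 120. 124. 126. 126.] light gy [122. 126. 127.]
84 15 dark gy [117. 120. 125. 129. 129.] light gy [128. 128. 128.]
90 24 dark gy [110. 115. 127. 129. 130.] light gy None
96 46 dark gy [109. 112. 123. 128. 129.] light gy [103. 103. 103.]
102 11 dark gy [118. 118. 128. 130. 130.] light gy None
108 12 dark gy [127. 129. 131. 132. 133.] light gy None
114 16 dark gy [122. 125. 131. 133. 133.] light gy None
120 17 dark gy [123. 125. 131. 132. 134.] light gy None
126 30 dark gy [125. 125. 131. 134. 134.] light gy None
132 7 dark gy [124. 125. 125. 132. 132.] light gy None
```

View pics/c6.png

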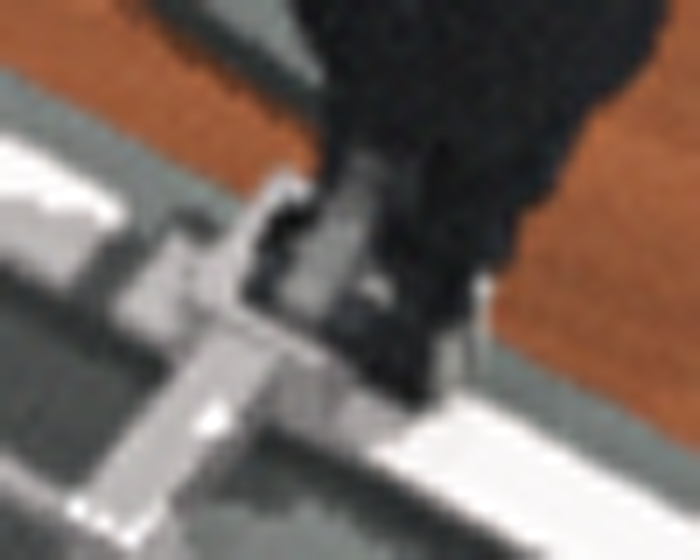

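```bash
python3 - <<'E'
from st import *
f=load('scene4');W=world(f);d=W[...,:2]-np.array(g[:2]);c,s=np.cos(g[2]),np.sin(g[2])
gx=c*d[...,0]+s*d[...,1];gy=-s*d[...,0]+c*d[...,1];z=W[...,2]
for v in range(213,236):
    print(v,' '.join(f'({gx[v,u]:.0f},{gy[v,u]:.0f},{z[v,u]:.0f}|{f["im"][v,u].max()})' for u in range(300,322,2)))
E
```

```text
213 (-96,31,2|153) (-99,37,2|159) (-108,39,-5|114) (-107,47,2|78) (-10,98,142|33) (8,112,172|31) (4,116,171|29) (9,124,182|32) (3,127,178|31) (2,132,180|35) (-1,137,181|36)
214 (-97,31,-5|158) (-101,36,-5|155) (-103,42,-3|154) (-106,48,-2|115) (9,107,165|38) (11,114,171|36) (7,118,171|27) (5,123,173|30) (3,128,174|33) (2,133,176|35) (-2,137,176|37)
215 (-91,35,-1|155) (-94,40,-1|154) (-93,47,6|157) (-101,51,1|153) (8,107,158|34) (7,113,162|47) (6,118,165|31) (7,124,171|26) (-3,126,162|21) (-15,126,149|30) (-16,132,153|40)
216 (-81,40,8|152) (-93,41,-4|153) (-97,46,-4|151) (-98,52,-1|162) (9,108,156|35) (7,113,158|75) (9,120,165|48) (7,125,167|43) (-4,126,156|21) (-11,129,151|33) (-13,134,153|33)
217 (-86,38,-4|144) (-92,42,-6|152) (-92,49,-2|164) (-94,54,0|161) (7,108,150|35) (7,114,154|71) (7,119,158|57) (4,124,158|46) (-2,127,155|24) (-11,129,146|28) (-13,134,148|32)
218 (-73,45,11|122) (-83,47,1|145) (-46,71,59|185) (-46,78,65|182) (13,111,154|47) (10,115,153|84) (11,122,160|46) (6,125,158|45) (-3,127,149|27) (-12,129,141|25) (-11,135,147|29)
219 (-70,47,10|129) (-70,54,15|143) (-
[... 2357 characters left out ...]
) (-6,96,54|118) (-8,102,57|130) (-11,107,58|110) (-27,106,39|95) (-22,114,51|41) (-19,122,62|28) (-23,126,60|115) (-34,128,49|119) (-63,122,12|112)
233 (7,90,59|212) (3,95,58|173) (-10,95,44|109) (-8,103,53|129) (-11,107,53|116) (-27,106,34|158) (-18,117,53|95) (741,444,1190|36) (-24,127,55|127) (-57,119,10|187) (-59,125,13|126)
234 (11,93,61|254) (2,95,53|119) (-8,97,43|105) (-10,102,45|126) (-15,106,42|121) (-26,107,31|166) (-28,113,34|155) (-18,124,54|100) (-22,128,53|185) (-39,127,32|245) (-56,126,13|203)
235 (11,94,57|252) (2,96,49|114) (-16,93,25|68) (-8,104,44|121) (-17,106,35|130) (741,444,1190|165) (-22,116,37|166) (-27,120,36|198) (-33,124,32|245) (-35,129,34|245) (-38,134,35|252)
```

The fingers' front is vertical (gy ≈ 108 up to z 96) and the knob's rear is at gy ≈ 99, so the knob isn't touched. The carriage centre is at gy ≈ 89, so it sits in slot 1. I'll hold and see whether it creeps.

Call:
step_arm:
  deltas:
    - [[0,0,0,0,0,0,0],[0,0,0,0,0,0,0],[0,0,0,0,0,0,0],[0,0,0,0,0,0,0]]

```text
clock: 6.72
eef_pos: [553.1, 161.2, 53.7]
tool_rot: [3.138, -0.018, 1.395]
force: [7.2, 31.2, -10.0]
width: -0.2
```

Call:
step_arm:
  deltas:
    - [[0,-0.37,-1.97,0,0,0,0],[0,0,0,0,0,0,0]]

```text
clock: 6.88
eef_pos: [551.4, 152.2, 53.6]
tool_rot: [3.139, -0.009, 1.393]
force: [1.8, 5.4, -1.8]
width: -0.1
```

Call:
step_arm:
  deltas:
    - [[0,-0.37,-1.97,0,0,0,0],[0,0,0,0,0,0,0]]

```text
clock: 7.05
eef_pos: [550.0, 144.2, 53.5]
tool_rot: [3.141, -0.003, 1.388]
force: [2.1, 5.0, -1.3]
width: -0.0
```

```bash
python3 st.py
```

```text
t 7.05 gauge -30.0 97.3 z 53.5 Fgx,Fgy,Fz 1.1 5.3 -1.3
```

It popped out. Now slowly on towards slot 2, expected at TCP gauge y ≈ 72.

Call:
step_arm:
  deltas:
    - [[0,-0.28,-1.47,0,0,0,0],[0,-0.28,-1.47,0,0,0,0],[0,-0.28,-1.47,0,0,0,0],[0,-0.28,-1.47,0,0,0,0],[0,-0.28,-1.47,0,0,0,0],[0,-0.28,-1.47,0,0,0,0],[0,-0.28,-1.47,0,0,0,0],[0,-0.28,-1.47,0,0,0,0]]

```text
clock: 7.72
eef_pos: [547.8, 132.4, 53.5]
tool_rot: [3.141, -0.003, 1.387]
force: [1.9, 8.1, -2.0]
width: 0.5
```

```bash
python3 st.py
```

```text
t 7.72 gauge -29.9 85.4 z 53.5 Fgx,Fgy,Fz 0.4 8.3 -2.0
```

Call:
step_arm:
  deltas:
    - [[0,-0.18,-0.98,0,0,0,0],[0,-0.18,-0.98,0,0,0,0],[0,-0.18,-0.98,0,0,0,0],[0,-0.18,-0.98,0,0,0,0],[0,-0.18,-0.98,0,0,0,0],[0,0,0,0,0,0,0]]

```text
clock: 8.22
eef_pos: [546.7, 126.6, 53.4]
tool_rot: [3.141, -0.002, 1.387]
force: [1.7, 5.6, -0.9]
width: 0.1
```

Call:
step_arm:
  deltas:
    - [[0,-0.18,-0.98,0,0,0,0],[0,0,0,0,0,0,0]]

```text
clock: 8.38
eef_pos: [546.3, 124.4, 53.5]
tool_rot: [3.141, -0.001, 1.386]
force: [1.0, 2.8, -0.7]
width: -0.0
```

Call:
step_arm:
  deltas:
    - [[0,-0.18,-0.98,0,0,0,0],[0,0,0,0,0,0,0]]

```text
clock: 8.55
eef_pos: [545.5, 121.7, 53.3]
tool_rot: [-3.141, 0.001, 1.385]
force: [0.3, 0.1, 0.4]
width: 0.2
```

```bash
python3 st.py
```

```text
t 8.55 gauge -30.2 74.5 z 53.3 Fgx,Fgy,Fz 0.2 0.1 0.4
```

Force fell to about 0 at gauge y 74.5, so the notch has drawn the stop ahead of the fingers. A light touch to confirm, 1 mm at a time.

Call:
step_arm:
  deltas:
    - [[0,-0.18,-0.98,0,0,0,0],[0,0,0,0,0,0,0]]

```text
clock: 8.72
eef_pos: [545.1, 120.6, 53.2]
tool_rot: [-3.141, 0.001, 1.384]
force: [-0.7, -0.1, -0.5]
width: -0.3
```

Call:
step_arm:
  deltas:
    - [[0,-0.18,-0.98,0,0,0,0],[0,0,0,0,0,0,0]]

```text
clock: 8.88
eef_pos: [545.2, 120.3, 53.3]
tool_rot: [-3.141, 0.001, 1.385]
force: [-0.1, 0.0, 0.7]
width: 0.1
```

```bash
python3 st.py
```

```text
t 8.88 gauge -30.2 73.0 z 53.3 Fgx,Fgy,Fz -0.1 0.0 0.7
```

Call:
step_arm:
  deltas:
    - [[0,-0.18,-0.98,0,0,0,0],[0,0,0,0,0,0,0]]

```text
clock: 9.05
eef_pos: [545.2, 119.9, 53.3]
tool_rot: [-3.141, 0.0, 1.385]
force: [-0.5, -0.3, 0.0]
width: -0.2
```

Call:
step_arm:
  deltas:
    - [[0,-0.18,-0.98,0,0,0,0],[0,0,0,0,0,0,0]]

```text
clock: 9.22
eef_pos: [545.1, 119.7, 53.3]
tool_rot: [-3.142, -0.001, 1.386]
force: [0.4, 2.2, -1.1]
width: 0.2
```

```bash
python3 st.py
```

```text
t 9.22 gauge -30.2 72.4 z 53.3 Fgx,Fgy,Fz -0.0 2.3 -1.1
```

Firm resistance at 72.4 mm, 45 mm past slot 1 as expected. Back off, raise, and look.

Call:
step_arm:
  deltas:
    - [[0,1.4,7.4,0,0,0,0],[0,1.4,7.4,0,0,0,0],[0,0,0,30,0,0,0],[0,0,0,35,0,0,0],[0,0,0,35,0,0,0],[0,0,0,35,0,0,0],[0,1.9,-34,0,0,0,0],[0,1.9,-34,0,0,0,0],[0,1.9,-34,0,0,0,0],[0,1.9,-34,0,0,0,0]]

```text
clock: 10.05
eef_pos: [555.7, -2.5, 188.8]
tool_rot: [3.141, -0.0, 1.387]
force: [-0.1, 0.1, -0.1]
width: 0.1
```

Call:
step_arm:
  deltas:
    - [[0,1.9,-34,0,0,0,0],[0,0,0,0,0,0,0],[0,0,0,0,0,0,0]]

```text
clock: 10.3
eef_pos: [557.5, -38.5, 188.6]
tool_rot: [3.141, 0.001, 1.381]
force: [-0.9, -0.6, -0.6]
width: -0.2
```

```bash
python3 - <<'E'
from st import *
grab('wrist','wrist5');grab('side','side5');st()
overlay('wrist5',g,125,-92,(0,0,512,384),1.5,'pics/o9.png')
E
```

```text
t 10.4 gauge 10.3 -77.2 z 188.2 Fgx,Fgy,Fz 0.1 -0.7 0.0
```

View pics/o9.png

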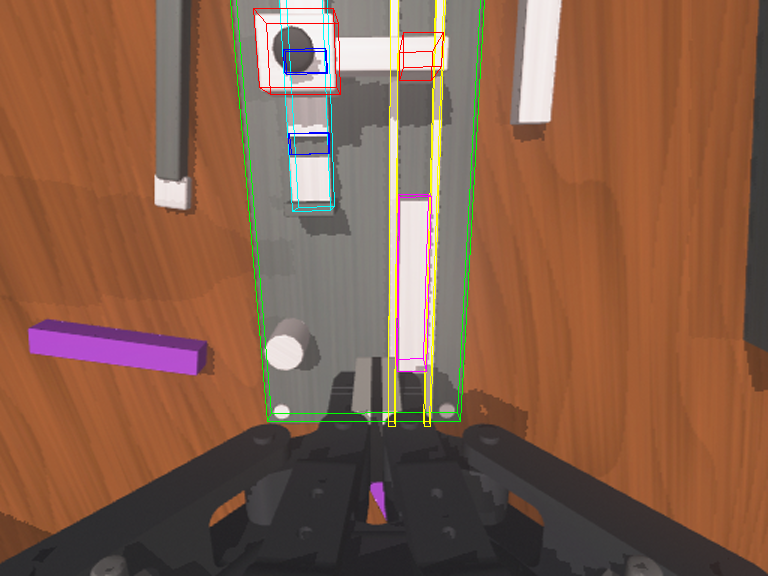

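View pics/wrist5.png

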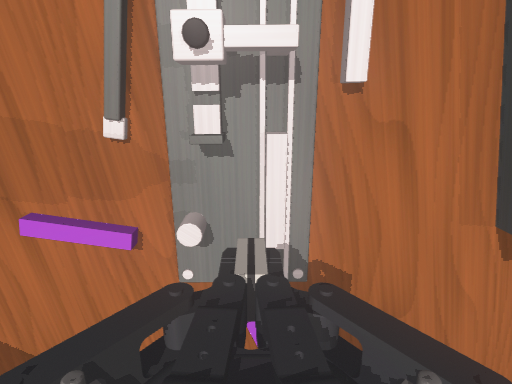

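The picture shows the carriage on the s = 125 mm overlay, with an open slot at wrist (206,97) towards -y; the +y slot is out of view. The blank runs from (277,133) to (275,248), with its far end at gauge y ≈ -152. I'll check the +y slot in the side view and whether the purple bar is clear of the approach point.

```bash
python3 - <<'E'
from st import *
f=load('scene0');W=world(f);print(W[190,205],W[188,180],W[172,270])
im=f['im'].astype(int);m=(im[...,2]-im[...,1]>60)&(W[...,0]>400)
d=W[m][:,:2]-np.array(g[:2]);c,s=np.cos(g[2]),np.sin(g[2]);gg=np.stack([c*d[:,0]+s*d[:,1],-s*d[:,0]+c*d[:,1]],1)
k=gg[:,0]>-70;print(gg[k].min(0),gg[k].max(0))
print('target',g2w([(35,-178,31)],g))
b=cv2.resize(cv2.imread('pics/side5.png')[155:290,175:300],None,fx=4.4,fy=4.4,interpolation=2);cv2.imwrite('pics/c7.png',b)
E
```

```text
[ 530.25083934 -215.55552771   17.4654455 ] [ 554.72292623 -294.59269075   13.22331249] [365.98405465 -59.79608023  15.22484902]
[  -3.74293411 -370.96437834] [740.53078743 444.23119875]
target [[ 563.1602858  -138.40078129   31.        ]]
```

View pics/c7.png

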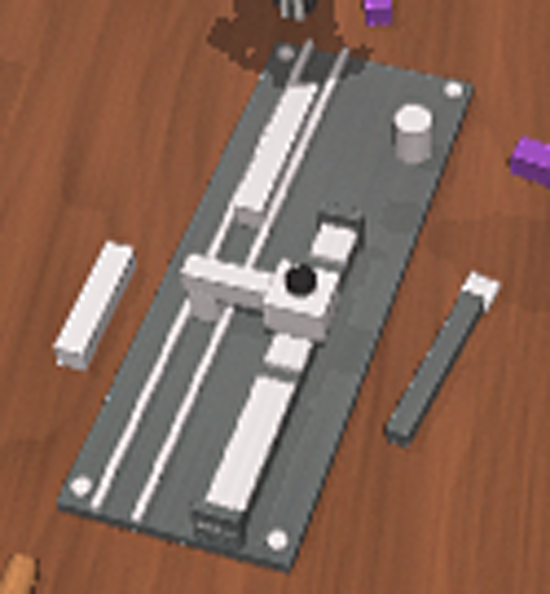

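The side view shows one open slot on each side of the carriage, so it is in the middle notch. Purple bar is ~60 mm clear. Moving to behind the blank's far end.

Call:
step_arm:
  deltas:
    - [[0,1.9,-33.3,0,0,0,0],[0,1.9,-33.3,0,0,0,0],[0,1.9,-33.3,0,0,0,0],[0,0,0,-20,0,0,0],[0,0,0,-30,0,0,0],[0,0,0,-30,0,0,0],[0,0,0,-25,0,0,0],[0,0,0,0,0,0,0],[0,0,0,0,0,0,0],[0,0,0,0,0,0,0]]

```text
clock: 11.23
eef_pos: [564.2, -135.2, 84.4]
tool_rot: [3.14, -0.0, 1.387]
force: [-1.0, 0.3, 0.4]
width: 0.1
```

```bash
python3 - <<'E'
from st import *
grab('wrist','wrist6');st()
overlay('wrist6',g,125,-92,(0,0,512,384),1.5,'pics/o10.png')
E
```

```text
t 11.28 gauge 35.9 -175.0 z 85.0 Fgx,Fgy,Fz -0.2 0.1 -0.2
```

View pics/o10.png

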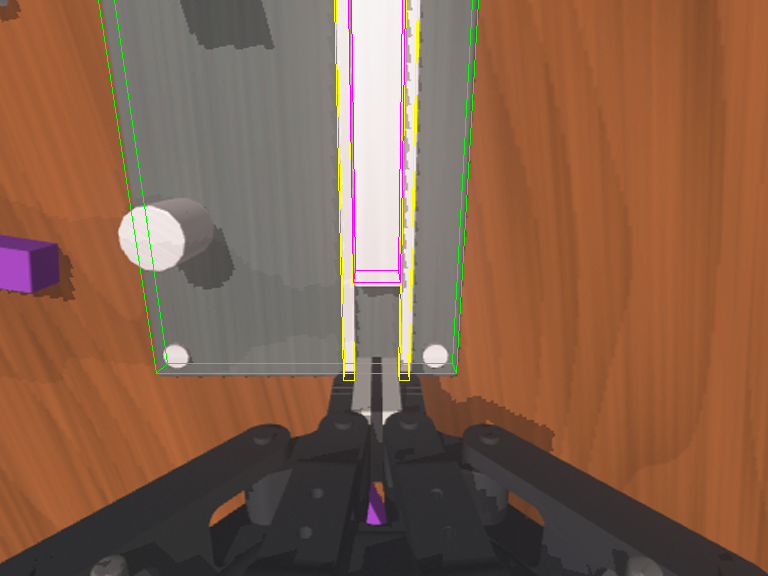

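Fingers are centred on the bed at gauge (36, -175) and the blank's end is at (378,283), gauge y ≈ -153. Going down to TCP z 31.

Call:
step_arm:
  deltas:
    - [[0,0,-1,-15,0,0,0],[0,0,0,-15,0,0,0],[0,0,0,-11,0,0,0],[0,0,0,-6,0,0,0],[0,0,0,-3,0,0,0],[0,0,0,0,0,0,0],[0,0,0,0,0,0,0],[0,0,0,0,0,0,0]]

```text
clock: 11.95
eef_pos: [563.6, -137.2, 34.0]
tool_rot: [3.14, 0.0, 1.385]
force: [0.8, 1.3, 0.1]
width: 0.1
```

```bash
python3 st.py
```

```text
t 11.95 gauge 35.2 -176.8 z 34.0 Fgx,Fgy,Fz 0.5 1.4 0.1
```

Call:
step_arm:
  deltas:
    - [[0,0,0,-3,0,0,0],[0,0,0,0,0,0,0],[0,0.5,2.9,0,0,0,0],[0,0.5,2.9,0,0,0,0],[0,0.5,2.9,0,0,0,0],[0,0.5,2.9,0,0,0,0],[0,0.5,2.9,0,0,0,0],[0,0.5,2.9,0,0,0,0]]

```text
clock: 12.62
eef_pos: [566.1, -120.0, 30.4]
tool_rot: [3.141, 0.001, 1.385]
force: [-0.4, -1.2, -0.4]
width: -0.1
```

Call:
step_arm:
  deltas:
    - [[0,0.55,2.95,0,0,0,0],[0,0.55,2.95,0,0,0,0],[0,0.55,2.95,0,0,0,0],[0,0.55,2.95,0,0,0,0],[0,0.55,2.95,0,0,0,0],[0,0.55,2.95,0,0,0,0]]

```text
clock: 13.12
eef_pos: [569.4, -101.7, 30.3]
tool_rot: [3.142, 0.0, 1.385]
force: [-0.4, -2.8, -0.0]
width: -0.3
```

```bash
python3 st.py
```

```text
t 13.12 gauge 34.4 -140.8 z 30.3 Fgx,Fgy,Fz 0.1 -2.8 -0.0
```

Call:
step_arm:
  deltas:
    - [[0,0.55,2.95,0,0,0,0],[0,0.55,2.95,0,0,0,0],[0,0.55,2.95,0,0,0,0],[0,0.55,2.95,0,0,0,0],[0,0.55,2.95,0,0,0,0],[0,0.55,2.95,0,0,0,0],[0,0.55,2.95,0,0,0,0],[0,0.55,2.95,0,0,0,0],[0,0.37,1.97,0,0,0,0],[0,0,0,0,0,0,0]]

```text
clock: 13.95
eef_pos: [574.3, -75.4, 30.3]
tool_rot: [-3.142, -0.001, 1.386]
force: [-0.1, -0.1, 0.1]
width: 0.1
```

```bash
python3 - <<'E'
from st import *
st();grab('wrist','wrist7');st()
im=cv2.imread('pics/wrist7.png');cv2.imwrite('pics/c8.png',cv2.resize(im[:300,150:350],None,fx=2.7,fy=1.99))
overlay('wrist7',g,125,-47,(0,0,512,384),1.5,'pics/o11.png')
E
```

```text
t 13.95 gauge 34.4 -114.0 z 30.3 Fgx,Fgy,Fz -0.1 -0.1 0.1
t 14.0 gauge 34.3 -114.0 z 30.2 Fgx,Fgy,Fz 0.2 -0.3 -0.5
```

View pics/o11.png

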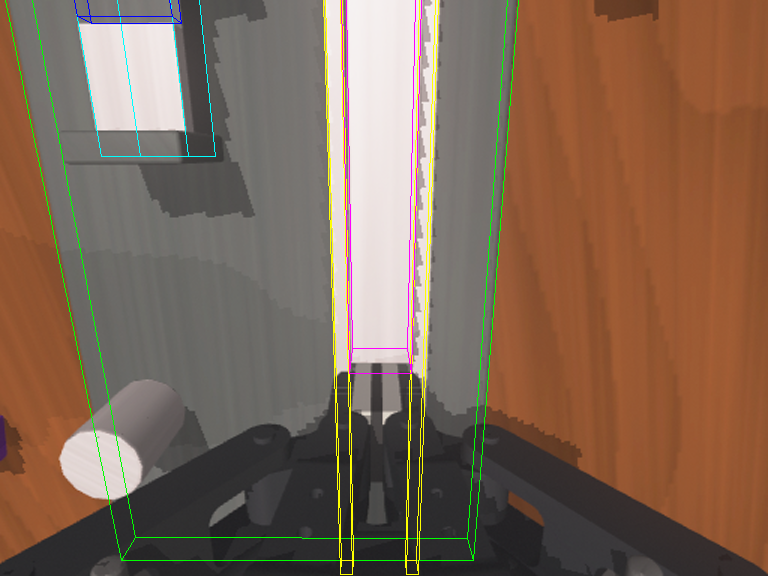

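The blank is following (the fingers are on its end) and about 20 mm remain. Slowing down.

Call:
step_arm:
  deltas:
    - [[0,0.28,1.47,0,0,0,0],[0,0.28,1.47,0,0,0,0],[0,0.28,1.47,0,0,0,0],[0,0.28,1.47,0,0,0,0],[0,0.28,1.47,0,0,0,0],[0,0.28,1.47,0,0,0,0],[0,0.28,1.47,0,0,0,0],[0,0.28,1.47,0,0,0,0]]

```text
clock: 14.67
eef_pos: [576.4, -64.4, 30.3]
tool_rot: [-3.142, -0.0, 1.386]
force: [-0.6, -2.0, -0.5]
width: -0.1
```

Call:
step_arm:
  deltas:
    - [[0,0.09,0.49,0,0,0,0],[0,0.09,0.49,0,0,0,0],[0,0.09,0.49,0,0,0,0],[0,0.09,0.49,0,0,0,0]]

```text
clock: 15.0
eef_pos: [576.7, -62.6, 30.3]
tool_rot: [-3.141, -0.0, 1.386]
force: [-0.1, -2.0, -0.5]
width: 0.1
```

```bash
python3 - <<'E'
from st import *
st();grab('side','side8');grab('scene','scene8')
a=cv2.resize(cv2.imread('pics/scene8.png')[190:270,230:330],None,fx=4,fy=4,interpolation=2)
b=cv2.resize(cv2.imread('pics/side8.png')[180:260,190:290],None,fx=4,fy=4,interpolation=2)
cv2.imwrite('pics/c9.png',np.hstack([a,b]))
E
```

```text
t 15.0 gauge 34.3 -101.0 z 30.3 Fgx,Fgy,Fz 0.2 -2.0 -0.5
```

View pics/c9.png

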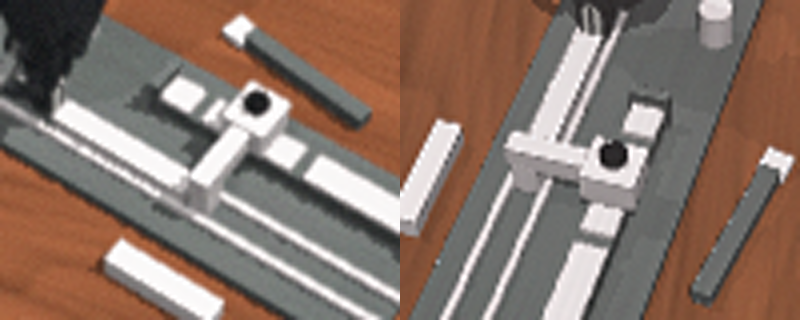

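Scene crop: the blank's near end at (185,180) is a few mm short of the foot. About 6-8 mm remain, so I creep at 0.5 mm per row.

Call:
step_arm:
  deltas:
    - [[0,0.09,0.49,0,0,0,0],[0,0.09,0.49,0,0,0,0],[0,0.09,0.49,0,0,0,0],[0,0.09,0.49,0,0,0,0],[0,0.09,0.49,0,0,0,0],[0,0.09,0.49,0,0,0,0]]

```text
clock: 15.6
eef_pos: [577.3, -59.6, 30.3]
tool_rot: [-3.142, -0.0, 1.386]
force: [-0.9, -1.6, -0.3]
width: 0.1
```

Call:
step_arm:
  deltas:
    - [[0,0.09,0.49,0,0,0,0],[0,0.09,0.49,0,0,0,0],[0,0.09,0.49,0,0,0,0],[0,0.09,0.49,0,0,0,0]]

```text
clock: 15.93
eef_pos: [577.7, -57.6, 30.3]
tool_rot: [-3.142, -0.0, 1.386]
force: [-0.5, -0.7, -0.3]
width: 0.2
```

Call:
step_arm:
  deltas:
    - [[0,0.09,0.49,0,0,0,0],[0,0.09,0.49,0,0,0,0],[0,0.09,0.49,0,0,0,0]]

```text
clock: 16.18
eef_pos: [577.8, -56.9, 30.3]
tool_rot: [3.141, 0.001, 1.385]
force: [-0.8, -4.0, -0.7]
width: -0.1
```

```bash
python3 st.py
```

```text
t 16.18 gauge 34.4 -95.2 z 30.3 Fgx,Fgy,Fz 0.0 -4.1 -0.7
```

Call:
step_arm:
  deltas:
    - [[0,0.09,0.49,0,0,0,0],[0,0,0,0,0,0,0]]

```text
clock: 16.35
eef_pos: [577.9, -56.8, 30.3]
tool_rot: [3.141, 0.001, 1.385]
force: [-0.6, -5.0, -0.1]
width: -0.2
```

Call:
step_arm:
  deltas:
    - [[0,0.09,0.49,0,0,0,0],[0,0,0,0,0,0,0]]

```text
clock: 16.52
eef_pos: [578.0, -56.7, 30.3]
tool_rot: [3.141, 0.002, 1.385]
force: [-1.1, -5.9, -0.2]
width: -0.1
```

```bash
python3 - <<'E'
from st import *
st();grab('side','side9');grab('scene','scene9')
a=cv2.resize(cv2.imread('pics/scene9.png')[190:270,230:330],None,fx=4,fy=4,interpolation=2)
b=cv2.resize(cv2.imread('pics/side9.png')[180:260,190:290],None,fx=4,fy=4,interpolation=2)
cv2.imwrite('pics/c10.png',np.hstack([a,b]))
E
```

```text
t 16.52 gauge 34.5 -95.0 z 30.3 Fgx,Fgy,Fz 0.0 -6.0 -0.2
```

View pics/c10.png

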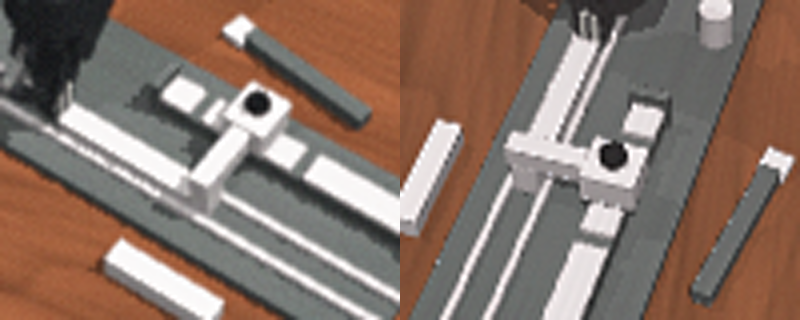

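The motion is blocked at 6 N (well below 14 N), and the pictures show the blank's end against the foot with the stop unmoved. I back off along -y, lift clear, and check.

Call:
step_arm:
  deltas:
    - [[0,-0.1,-0.5,0,0,0,0],[0,-0.2,-1.0,0,0,0,0],[0,-0.5,-2.9,0,0,0,0],[0,-1.4,-7.4,0,0,0,0],[0,-1.4,-7.4,0,0,0,0],[0,0,0,10,0,0,0],[0,0,0,30,0,0,0],[0,0,0,35,0,0,0],[0,0,0,35,0,0,0],[0,0,0,35,0,0,0]]

```text
clock: 17.45
eef_pos: [574.1, -74.5, 177.5]
tool_rot: [-3.141, -0.0, 1.385]
force: [0.8, 0.8, -0.4]
width: 0.1
```

Call:
step_arm:
  deltas:
    - [[0,0,25,15,0,0,0],[0,0,25,15,0,0,0],[0,0,0,0,0,0,0],[0,0,0,0,0,0,0],[0,0,0,0,0,0,0]]

```text
clock: 17.87
eef_pos: [574.2, -24.9, 205.7]
tool_rot: [3.142, 0.0, 1.386]
force: [-0.9, 0.8, 0.6]
width: -0.1
```

```bash
python3 - <<'E'
from st import *
grab('wrist','wrist10');grab('side','side10');grab('scene','scene10');st()
overlay('wrist10',g,125,-23,(0,0,512,384),1.5,'pics/o12.png')
w=cv2.resize(cv2.imread('pics/wrist10.png')[0:200,120:360],None,fx=3.3,fy=3,interpolation=2);cv2.imwrite('pics/c11.png',w)
a=cv2.resize(cv2.imread('pics/scene10.png')[180:290,200:350],(400,300),interpolation=2)
b=cv2.resize(cv2.imread('pics/side10.png')[150:285,150:330],(400,300),interpolation=2)
cv2.imwrite('pics/c12.png',np.hstack([a,b]))
E
```

```text
t 18.02 gauge 24.9 -65.3 z 204.8 Fgx,Fgy,Fz 0.4 0.3 -0.8
```

View pics/c11.png

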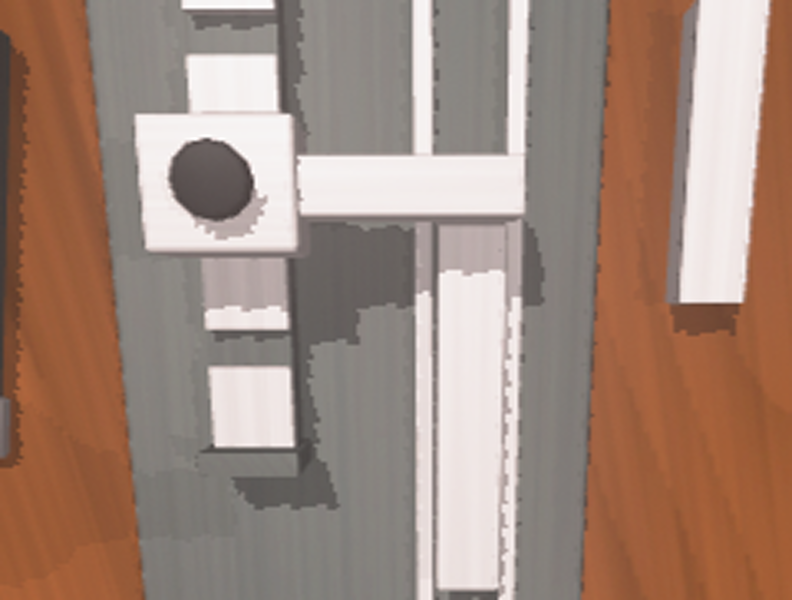

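View pics/c12.png

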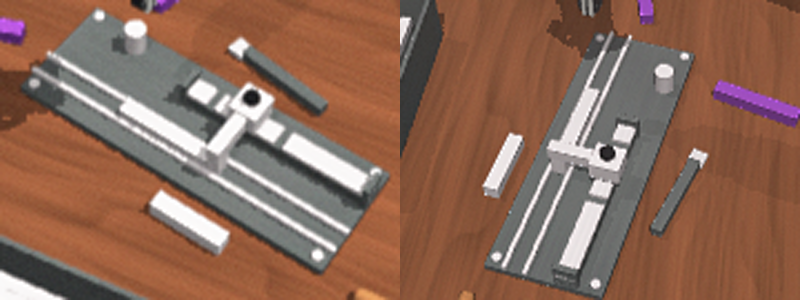

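View pics/o12.png

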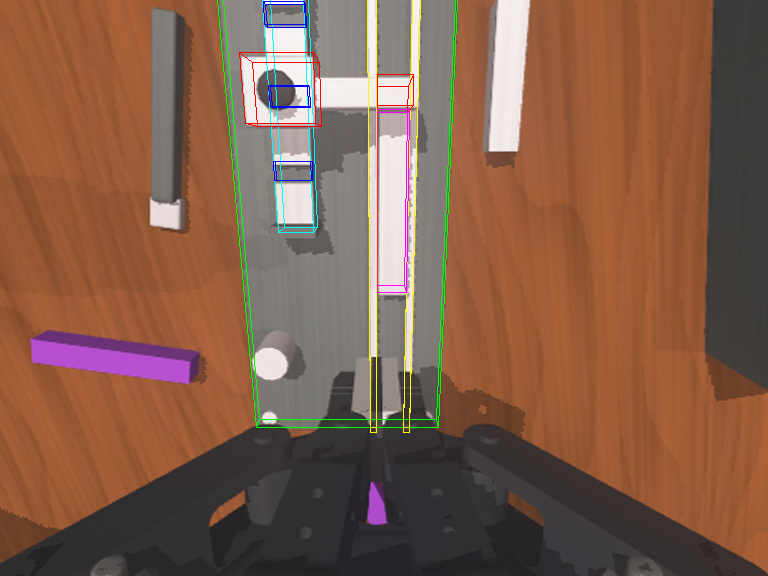

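The wrist crop shows the blank running from (470,590) up under the arm to the foot. The carriage sits with an open slot on each side, at (230,32) and (250,345). The overlay for a seated stop and a blank centred at y = -23 matches, and the bystanders are unmoved. Handing in.

```bash
python3 -c "
from cell import ctrl
print(ctrl.finish_job())"
```

```text
the job is handed in; nothing more can be done
None
```

The job is done and handed in at about 18 s. The stop is in the middle notch and the blank's end rests against its foot. I pushed only with the closed fingertips.

**Stop:** I pushed it through the first notch into the middle one. The force fell to zero as it snapped in, then it resisted again 45 mm past the first notch. In the final pictures one open slot shows on each side of the carriage.

**Blank:** I pushed it along the bed at a slow creep until it was blocked at about 6 N, below the 14 N that would move the stop. The final overlay matches a seated stop with the blank at gauge y ≈ -83 to +37 mm. The line where they touch is partly hidden under the stop's arm, so contact rests on the blocked force and that match.

**Checks that disagreed:**
- Leaving the first notch took about 32 N, not the stated 14 N. The pictures and depth showed nothing but the fingertips on the carriage.
- Sliding forces on plain rail read 5–9 N, above the stated friction.
- The first wrist-camera fit of the gauge was about 3 mm off because the arm was still settling. I averaged it with the fixed cameras and relied on touch.

The other things on the bench looked unmoved in the final pictures.

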